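# Fetch the plinth board from behind the paints and square it in the gluing jig

## Robot

A 6-joint arm with a two-finger parallel gripper is mounted at the origin on the work surface. World frame = base frame: x ahead of the robot, y to its left, z up, the work surface at z = 0. Lengths are in mm, angles in degrees, forces in N, time in s.
With the tool pointing down it reaches from about 350 to 850 mm from the base axis. Payload 8.1 kg.
Tool frame: the origin (TCP) lies at the very end of the fingers, on their centre line; the grasp point (between the pads) lies 19 mm behind it; z points along the fingers, y is the line along which they close (so a half turn about z gives the same grasp; the last joint's range is limited). The gripper opens to 85 mm and grips with 20 to 120 N. Pads are 22 mm wide; open, the fingers measure 114 mm over their backs; the gripper's body (76 mm by 85 mm) begins 54 mm behind the grasp point. The pads swing forward as they close: fully open they stand 13 mm farther back than shut.
Start: joints at [-71.528, 7.471, 85.268, -0, 87.261, -4.893], TCP at [237.974, -550.794, 231.292] pointing down, gripper open.
Joint ranges: [-169.43, 169.43], [-51.17, 129.36], [1.28, 143.12], [-76.62, 256.62], [0, 156.53], [-152.29, 152.29]. Speed limits (degrees/s): [136.94, 136.94, 159.86, 180, 180, 180].

## Interface

Orientations are given as [roll, pitch, yaw] about the fixed x, y, z axes, in that order (R = Rz(yaw) Ry(pitch) Rx(roll)).
In Python, from bench import sense, eyes, job, models gives the robot as it stands. The module is installed in compiled form; this text tells all that it offers.
- The arm moves only by the tool apply_moves, never from a script. Its argument "rows" is a list of rows, each a list of 6 numbers: the shift along the tool's x, y, z in mm, then the turn, a rotation vector about the tool's x, y, z in rad. In form: [[dx, dy, dz, rx, ry, rz], ...]. A call has exactly 5 rows; each row shifts and turns the commanded pose from where the row before left it, along the tool's axes as they then stand; what a row does not reach is not made up. A row lasts 1/8 s, in which the tool goes at most 62.5 mm and 10.7 degrees, less where a joint would pass 70% of its speed; a pose out of reach is approached as far as the arm can. A call is refused whole if a number of a shift passes 62.5 or a number of a turn 0.188, either way. A call with a gripper value outside its range is refused whole. "fingers" is the finger opening in mm, from 0 to 85.4, set as the call begins (left out, the last holds). The fingers move at their own pace and stop on an object; "grip_force" is the grip in N (left out, the last holds). Time passes only in rows, so rows that do not move let the fingers close, or fill a call up. It gives the time, the measured TCP pose, the force, the opening and the grip force at its end, in the units of the state.
- sense(): the state, without advancing time (a new reading comes with each control period).
- eyes.snapshot(name): name is "side" or "top" or "wrist"; returns (picture, depth): 420x560x3 uint8, red, green, blue; 420x560 float32, mm along the optical axis (not along the pixel's ray), 0 where there is no reading.
- eyes.get_calibration(name): a dict with "intrinsics" (3x3 intrinsics, pixels), "D" ([k1, k2, p1, p2, k3] as OpenCV has them; the pictures are not rectified), "R" (3x3) and "t" (3): a world point X has camera coordinates R X + t; the wrist camera has in their place "mount" (4x4, takes a point from camera to tool coordinates, whose origin is the TCP and whose axes are the flange's). Camera axes: x right, y down, z forward; pixel columns grow to the right and rows downward; lengths in mm; the calibration is good to about 2 mm. A picture is of the moment at which its call begins: read the wrist's pose just before it. get_calibration takes no time and is no camera call.
- job.hand_in(): hands the job in; it is judged then, once.
Trained networks look in the newest picture that a camera, given by its name, has taken for a name from the list of things; names that differ only in an ending like _2 or _b are one class to them, and where a whole thing is asked for, a point or a joint stands for the part that bears it (a point fixed in the world has none). Each returns a list of dicts, best first, with "confidence" (0 to 1); they miss things now and then, are a little off and sometimes report something else, mostly with a low value. They report only what shows in the picture. A call takes as long as a camera call.
- models.boxes_of(name, camera): "xyz" ([x, y, z] in mm, in world coordinates, good to about 4 mm: the middle of the surface that is visible of it).
- models.cut_out(name, camera): "pixels" (420x560 bool, what is visible of it).
- models.place_of(name, camera): "xyz" ([x, y, z] in mm, in world coordinates, good to about 4 mm: a listed point, or the origin of a listed thing).
The state is a dict: "time": time; "joint_pos": joint angles; "qd": joint speeds; "joint_efforts": joint torques, N m; "tool_pos": TCP position; "tcp_rot": TCP orientation; "ft_force": force on the tool from outside, world axes, zero at the start; "wrist_torque": the same for the moment, N m; "finger_gap": finger opening in mm; "grip_force": force on a finger pad.
Only numpy, scipy, OpenCV 4.12 (cv2) and the standard library are available. Lean on these libraries where they do the work, as an engineer would, in place of code of your own. Each camera call takes 0.05 s, during which the arm holds its last target. There are 200 camera calls.

## Task

The second plinth board lies in the wooden paint rack, behind a row of three paints (a jar, a squeeze bottle and a dropper bottle). First clear all three paints, standing upright, onto the metal side tray; then lay that board on top of the board already in the gluing jig, fully flush against both fences so that the two boards lie squarely one on the other; finally put each paint back upright on the very spot in the rack where it stood at the start. Do not shift the white horse in the rack or tip any paint over, and keep the lower board square in the jig.

Things in the scene. Friction and masses are not known exactly. Their poses are not given: they have to be found in the camera images.
- rack: Wooden low-lipped tray, fixed, 184 (its x) by 260 mm (y); floor 5, rim 12 mm above the desk. Origin under its centre on the desk, -x side towards the robot, z up. The paints stand in a row along y at x = -33 mm, centres 54 mm apart, in any order; the board lies behind, at x = +28 mm. Horse in the rear left (+x,+y) corner, a small pot rear right. 28 mm free before the row and behind the board.
- side_tray: Plain metal low-lipped tray, fixed, 210 mm (its x) by 130 mm (its y), empty at the start: the side area. Floor 4 mm above the desk, rim 10 mm above the desk and 5 mm thick. Origin under its centre on the desk, z up. To the left or the right of the rack.
- jig: Gluing jig, fixed: dark steel plate 130 (x) by 150 (y) by 6 mm, two aluminium fences, tops 28 mm above the desk. Origin under plate centre on the desk, z up. Fence on +x: inner face x = 45 mm, two blocks with a finger gap from y = -18 to 46. Fence on +y: inner face y = 60 mm, from x = -15 to 45. A board flush to both has its centre at x = 15, y = 14 mm, long side along y. Left or right of the rack.
- lower_board: Loose brown wooden plinth board 60 mm (x) by 92 mm (y) by 12 mm thick, 50 g, already flat in the jig, flush against both fences. Origin at the centre of its underside, which is 6 mm above the desk; its top is 18 mm above the desk.
- board: The board to fetch: same loose brown wooden plinth board, 60 mm (x) by 92 mm (y) by 12 mm, about 50 g, lying flat in the rack behind the paints, long side along the rack's y. Origin at the centre of its underside, z up. Can be gripped across its 60 mm width, at the middle of the long edges; it may be laid either way round.
- jar: Origin at the centre of its underside, z up along its axis; round, so its yaw means nothing. Wide amber paint jar with a black lid: 64 mm tall, lid 50 mm in diameter from 42 mm up, jar 48 mm below it; about 110 g.
- squeeze_bottle: Origin at the centre of its underside, z up along its axis; round, so its yaw means nothing. White squeeze bottle: 86 mm tall, body 38 mm in diameter up to 56 mm, then a shoulder and a 24 mm cap; about 90 g.
- dropper_bottle: Origin at the centre of its underside, z up along its axis; round, so its yaw means nothing. Slim grey dropper bottle: 76 mm tall, body 30 mm in diameter up to 52 mm, then a narrow pointed black cap; about 50 g.
- horse: Bystander, leave alone: loose white horse figurine, 80 mm tall, on a 76 by 32 mm base, in the rear left corner of the rack. Origin at the centre of its underside.

How it is judged:
By the outcome, as a careful person would: the job done as asked, in the order asked, and still so for the second after the job is handed in, with the robot touching nothing.
It also fails if it takes over 144 s, if anything falls off the work surface, if the arm or the gripper's body presses on something with over 40 N, if the wrist force passes 120 N, or if a joint passes its speed limit or range.

## Working session

There is one attempt and no reset: what is moved stays moved. The work goes in short steps, Python scripts to look and compute and a tool call to move; the robot and the scene stay as the last step left them, time stands still between calls to the robot, and variables do not carry over. Pictures are saved under pics/ and viewed, at most 14 in all, crops included, and the job is handed in when it is done.

Besides the shell and the picture viewer there is one more tool, called after ">>>" as name(argument=value, ...), one argument or row to a line, values as JSON. apply_moves: Moves the arm, as the interface text tells. Its arguments: {"type":"object","properties":{"rows":{"type":"array"},"fingers":{"type":"number"},"grip_force":{"type":"number"}},"required":["rows"]}

```bash
mkdir -p pics; cat > h.py <<'E'
import numpy as np, cv2
from bench import sense, eyes, job, models
def save(n,f):
    p,d=eyes.snapshot(n); cv2.imwrite(f'pics/{f}.png',p[:,:,::-1]); return p,d
def cam(n):
    c=eyes.get_calibration(n); K=np.array(c['intrinsics']);D=np.array(c['D'])
    if 'R' in c: return K,D,np.array(c['R']),np.array(c['t']).ravel()
    from scipy.spatial.transform import Rotation as Ro
    s=sense(); T=np.eye(4);T[:3,:3]=Ro.from_euler('xyz',s['tcp_rot'],degrees=True).as_matrix();T[:3,3]=s['tool_pos']
    W=np.linalg.inv(T@np.array(c['mount'])); return K,D,W[:3,:3],W[:3,3]
def unproj(n,uv,d=None,z=None,C=None):
    K,D,R,t=C or cam(n); uv=np.asarray(uv,float).reshape(-1,1,2)
    r=cv2.undistortPoints(uv,K,D).reshape(-1,2); r=np.c_[r,np.ones(len(r))]
    if d is not None: return (r*np.asarray(d).reshape(-1,1)-t)@R
    o=-R.T@t; w=r@R; return o+w*((z-o[2])/w[:,2])[:,None]
def cloud(n,d,m=None):
    v,u=np.nonzero((d>0) if m is None else (m&(d>0))); return unproj(n,np.c_[u,v],d[v,u]),np.c_[u,v]
E
python3 - <<'E'
from h import *
s=sense();print(s)
for c in ['top','side']:
    save(c,c+'0')
    K,D,R,t=cam(c);print(c,-R.T@t,R[2],K[0,0])
    for n in ['rack','side_tray','jig','lower_board','board','jar','squeeze_bottle','dropper_bottle','horse']:
        r=models.place_of(n,c);print(n,[(np.round(x['xyz'],0).tolist(),round(x['confidence'],2)) for x in r[:2]])
E
```

```text
{'time': 0.0, 'joint_pos': array([-7.15294922e+01,  7.51506766e+00,  8.53292775e+01, -3.66299771e-04,
        8.72612359e+01, -4.89421011e+00]), 'qd': array([-0.01952711, -0.01881889, -0.04502393, -0.05988973,  0.01239672,
       -0.04525513]), 'joint_efforts': array([ 3.56025757e-04, -5.69400859e+01, -5.00550592e+01,  1.89299758e-04,
        1.49429182e-02,  3.26830309e-05]), 'tool_pos': array([ 237.78297743, -550.27554167,  230.24486739]), 'tcp_rot': array([-1.79894773e+02, -8.64325787e-03,  2.33647278e+01]), 'ft_force': array([ 0.24851617, -0.29022597,  0.97028722]), 'wrist_torque': array([-0.01924319,  0.00460639,  0.0463553 ]), 'grip_force': 0.0, 'finger_gap': 85.46386113547554}
top [415.54393995  -4.86556263 832.59267664] [ 0.15956434  0.0096833  -0.98714004] 411.6328889163558
rack [([596.0, 26.0, -4.0], 0.66)]
side_tray [([458.0, -311.0, 3.0], 0.7), ([561.0, 76.0, 4.0], 0.69)]
jig [([474.0, 322.0, -4.0], 0.79)]
lower_board [([490.0, 329.0, 3.0], 0.97)]
board [([620.0, 30.0, 3.0], 0.86)]
jar [([563.0, 76.0, 5.0], 0.72)]
squeeze_bottle [([558.0, 27.0, 7.0], 0.94)]
dropper_bottle [([557.0, -34.0, 7.0], 0.71)]
horse [([624.0, 128.0, 4.0], 0.76)]
side [496.81606231 924.44969325 582.66742204] [ 0.02683843 -0.85789489 -0.51312382] 532.549757872342
rack [([592.0, 25.0, -4.0], 0.78), ([454.0, -309.0, 1.0], 0.2)]
side_tray [([455.0, -308.0, 0.0], 0.63)]
jig [([475.0, 317.0, -6.0], 0.79), ([620.0, 28.0, 7.0], 0.65)]
lower_board [([492.0, 326.0, 1.0], 0.58)]
board [([621.0, 31.0, 9.0], 0.77)]
jar [([558.0, 74.0, 5.0], 0.9)]
squeeze_bottle []
dropper_bottle []
horse [([624.0, 126.0, 3.0], 0.6)]
```

View pics/top0.png

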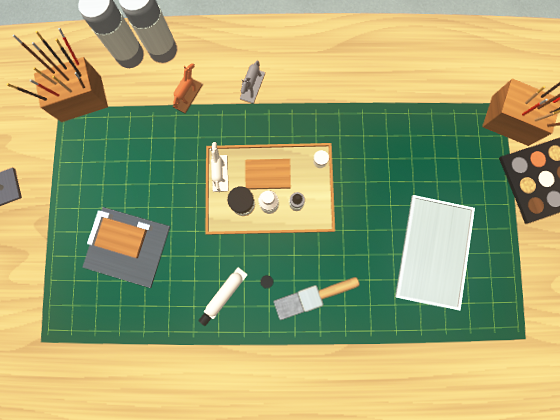

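View pics/side0.png

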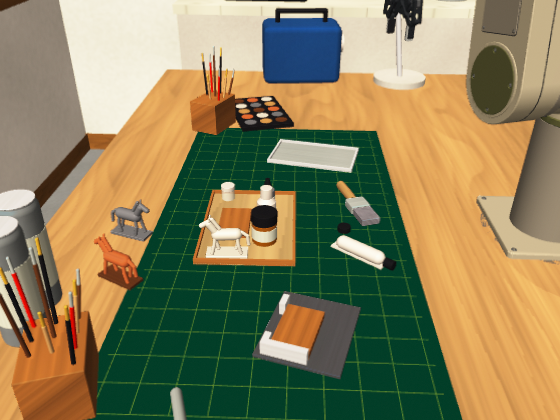

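The top view shows the rack at (270,188), with jar, squeeze bottle and dropper at (240,200), (268,202) and (297,201), and the board at (268,174). The jig is at (125,247), turned, and the tray is at (436,252). Next I'll measure yaws and centres.

```bash
python3 - <<'E'
from h import *
p,d=eyes.snapshot('top'); C=cam('top')
for n,z in [('rack',12),('side_tray',10),('jig',6),('lower_board',18),('board',17)]:
    r=models.cut_out(n,'top')
    for q in r[:2]:
        m=q['pixels']; v,u=np.nonzero(m)
        P=unproj('top',np.c_[u,v],z=z)
        print(n,round(q['confidence'],2),m.sum(),(u.min(),u.max(),v.min(),v.max()),[np.round(a,1) for a in cv2.minAreaRect(P[:,:2].astype(np.float32))])
for n in ['jar','squeeze_bottle','dropper_bottle']:
    r=models.cut_out(n,'top')
    if r:
        Q,_=cloud('top',d,r[0]['pixels']); zt=np.percentile(Q[:,2],95); T=Q[Q[:,2]>zt-4]; print(n,zt,T.mean(0),(T.min(0)+T.max(0))/2)
print(sense()['time'])
E
```

```text
rack 0.92 8016 (np.int64(205), np.int64(334), np.int64(143), np.int64(234)) [array([590.6,  24.4]), array([188. , 262.9]), np.float64(0.5)]
side_tray 0.8 6705 (np.int64(395), np.int64(474), np.int64(195), np.int64(309)) [array([ 458.2, -310.8]), array([133. , 211.6]), np.float64(77.3)]
jig 0.72 3208 (np.int64(84), np.int64(168), np.int64(208), np.int64(286)) [array([474.1, 319. ]), array([157.3, 129.8]), np.float64(74.5)]
lower_board 0.96 1314 (np.int64(96), np.int64(146), np.int64(219), np.int64(257)) [array([490.8, 323.7]), array([96.1, 59.7]), np.float64(74.1)]
board 0.88 1332 (np.int64(246), np.int64(291), np.int64(159), np.int64(189)) [array([618.8,  24.6]), array([92.2, 62.8]), np.float64(89.4)]
jar 71.86453211427427 [557.94791706  75.6738463   69.96021321] [557.72272209  75.55886184  70.61583295]
squeeze_bottle 92.82425767373799 [556.94685412  23.02285049  91.71669116] [556.94126054  22.72830821  91.94624383]
dropper_bottle 20.221654325228407 [619.21597699  25.41425124  18.17183042] [620.13804975  25.4402856   19.15656709]
1.45
```

>>> apply_moves(
  rows=[
    [0,0,0,0,0,-0.166],
    [0,0,0,0,0,-0.166],
    [0,0,0,0,0,-0.166],
    [0,0,0,0,0,-0.166],
    [0,0,0,0,0,-0.166],
  ],
  fingers=85,
)

```text
time: 2.08
tool_pos: [238.0, -550.8, 231.3]
tcp_rot: [180.0, 0.0, 71.2]
ft_force: [-0.4, -1.0, 0.0]
finger_gap: 85.4
grip_force: 0.0
```

>>> apply_moves(
  rows=[
    [0,0,0,0,0,-0.166],
    [0,0,0,0,0,-0.166],
    [44,24,0,0,0,0],
    [44,24,0,0,0,0],
    [44,24,0,0,0,0],
  ],
)

```text
time: 2.7
tool_pos: [310.6, -417.6, 231.3]
tcp_rot: [180.0, 0.0, 89.9]
ft_force: [0.2, -0.3, -0.2]
finger_gap: 85.0
grip_force: 0.0
```

>>> apply_moves(
  rows=[
    [44,24,0,0,0,0],
    [44,24,0,0,0,0],
    [44,24,0,0,0,0],
    [44,24,0,0,0,0],
    [44,24,0,0,0,0],
  ],
)

```text
time: 3.32
tool_pos: [431.0, -197.5, 231.6]
tcp_rot: [180.0, 0.0, 89.9]
ft_force: [-0.1, 0.1, 0.2]
finger_gap: 84.9
grip_force: 0.0
```

>>> apply_moves(
  rows=[
    [44,24,0,0,0,0],
    [44,24,0,0,0,0],
    [44,24,0,0,0,0],
    [0,0,0,0,0,0],
    [0,0,0,0,0,0],
  ],
)

```text
time: 3.95
tool_pos: [502.3, -67.1, 231.2]
tcp_rot: [-180.0, 0.0, 90.0]
ft_force: [-0.7, 0.4, 0.2]
finger_gap: 84.8
grip_force: 0.0
```

```bash
python3 - <<'E'
from h import *
s=sense();print(s['time'],s['tool_pos'],s['tcp_rot'],s['joint_pos'])
p,d=save('wrist','w1');C=cam('wrist');print(eyes.get_calibration('wrist')['mount'])
for n in ['board','jar','squeeze_bottle','dropper_bottle','horse']:
    r=models.cut_out(n,'wrist')
    if not r: print(n,None);continue
    m=r[0]['pixels'];Q,_=cloud('wrist',d,m); zt=np.percentile(Q[:,2],97); T=Q[(Q[:,2]>zt-5)]
    print(n,round(r[0]['confidence'],2),m.sum(),'ztop',zt.round(1),'med',np.median(T,0).round(1),'mid',((np.percentile(T,2,axis=0)+np.percentile(T,98,axis=0))/2).round(1), np.round(models.place_of(n,'wrist')[:1][0]['xyz'],1) )
E
```

```text
3.95 [502.31629681 -67.1276344  231.21965797] [-1.79977600e+02  2.42143994e-02  8.99953687e+01] [-1.33893630e+01 -7.07321937e+00  9.98535718e+01 -2.87756047e-02
  8.72358346e+01 -1.33833353e+01]
[[ 3.72817205e-04 -9.58283811e-01 -2.85818121e-01  7.29209067e+01]
 [ 9.99999929e-01  3.72579054e-04  5.52123959e-05  3.07910474e-01]
 [ 5.35806998e-05 -2.85818121e-01  9.58283882e-01 -1.43395219e+02]
 [ 0.00000000e+00  0.00000000e+00  0.00000000e+00  1.00000000e+00]]
board 0.69 7672 ztop 19.4 med [620.8  28.9  17.9] mid [620.8  26.1  17.8] [621.   26.8   8.9]
jar 0.93 2398 ztop 71.3 med [558.4  64.4  69.9] mid [558.7  62.6  69.6] [560.   79.1   2.2]
squeeze_bottle 0.95 2094 ztop 93.0 med [557.6  22.9  91.8] mid [557.5  23.1  91.6] [556.6  29.1   6.1]
dropper_bottle 0.88 1193 ztop 82.1 med [558.4 -30.6  81.5] mid [558.8 -31.   80.4] [560.9 -33.4   2.9]
horse None
```

View pics/w1.png

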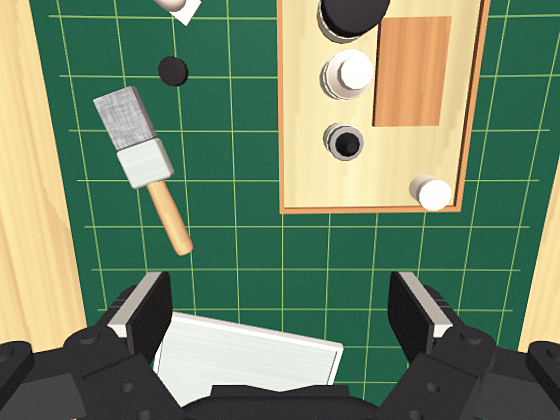

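The wrist view shows the squeeze bottle at (349,74), the dropper at (346,142), the board at (412,70) and the jar partly cut off at the top. The row is at x≈558, with y = 77, 23 and -31. I'll take the dropper first.

>>> apply_moves(
  rows=[
    [18,28,0,0,0,0],
    [18,28,0,0,0,0],
    [0,0,50,0,0,0],
    [0,0,50,0,0,0],
    [0,0,20,0,0,0],
  ],
  fingers=65,
  grip_force=30,
)

```text
time: 5.08
tool_pos: [556.2, -30.7, 107.7]
tcp_rot: [-179.7, -0.0, 89.9]
ft_force: [0.0, 0.4, -0.3]
finger_gap: 65.1
grip_force: 0.0
```

```bash
python3 - <<'E'
from h import *
s=sense();print(s['time'],s['tool_pos'],s['tcp_rot'])
p,d=save('wrist','w2')
for n in ['squeeze_bottle','jar']:
    r=models.cut_out(n,'wrist')
    if not r: print(n,None);continue
    m=r[0]['pixels'];v,u=np.nonzero(m);Q,_=cloud('wrist',d,m); zt=np.percentile(Q[:,2],97); T=Q[(Q[:,2]>zt-5)]
    print(n,round(r[0]['confidence'],2),m.sum(),u.min(),u.max(),v.min(),v.max(),'ztop',zt.round(1),'med',np.median(T,0).round(1),'mid',((np.percentile(T,2,axis=0)+np.percentile(T,98,axis=0))/2).round(1))
E
```

```text
5.075 [556.18494894 -30.74860774 107.72709158] [-1.79685146e+02 -4.60761159e-02  8.99465672e+01]
squeeze_bottle 0.69 4425 246 320 97 172 ztop 94.0 med [558.5  24.4  92.9] mid [558.6  24.2  92.8]
jar 0.75 7090 230 341 0 79 ztop 74.6 med [561.1  70.4  73.3] mid [561.3  68.   73.2]
```

>>> apply_moves(
  rows=[
    [0,0,28,0,0,0],
    [0,0,28,0,0,0],
    [0,0,28,0,0,0],
    [0,0,0,0,0,0],
    [0,0,0,0,0,0],
  ],
)

```text
time: 5.85
tool_pos: [560.5, -31.5, 30.1]
tcp_rot: [179.8, 0.0, 89.9]
ft_force: [0.0, -0.7, 1.0]
finger_gap: 65.0
grip_force: 0.0
```

>>> apply_moves(
  rows=[
    [0,0,0,0,0,0],
    [0,0,0,0,0,0],
    [0,0,0,0,0,0],
    [0,0,0,0,0,0],
    [0,0,0,0,0,0],
  ],
  fingers=20,
)

```text
time: 6.48
tool_pos: [559.5, -31.3, 28.8]
tcp_rot: [179.9, 0.0, 89.9]
ft_force: [-1.9, 1.0, 6.0]
finger_gap: 29.3
grip_force: 29.3
```

```bash
python3 - <<'E'
from h import *
s=sense();print(s['time'],s['tool_pos'],s['finger_gap'],s['grip_force'])
p,d=save('top','t2');cv2.imwrite('pics/t2c.png',cv2.resize(p[130:245,190:350,::-1],None,fx=4,fy=4))
E
```

```text
6.475 [559.4990384  -31.2586618   28.78540336] 29.33220598982992 29.272557199001312
```

View pics/t2c.png

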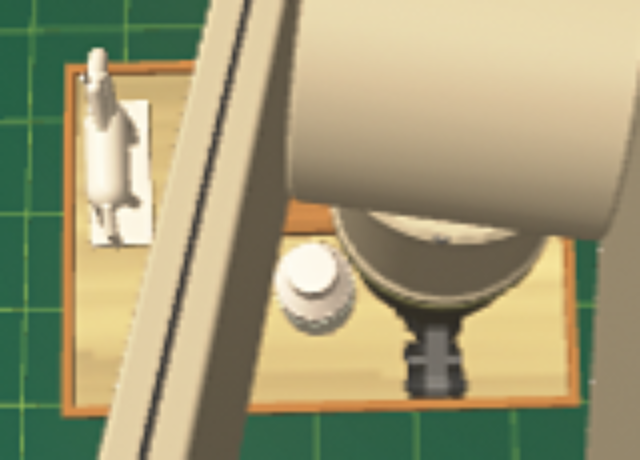

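>>> apply_moves(
  rows=[
    [0,0,-15,0,0,0],
    [0,0,-26,0,0,0],
    [0,0,-26,0,0,0],
    [0,0,-26,0,0,0],
    [-20,-3,0,0,0,0],
  ],
)

```text
time: 7.15
tool_pos: [557.7, -51.1, 124.1]
tcp_rot: [179.7, 0.0, 90.1]
ft_force: [0.0, -0.4, -0.5]
finger_gap: 29.6
grip_force: 29.7
```

>>> apply_moves(
  rows=[
    [-40,-6,0,0,0,0],
    [-46,-6,0,0,0,0],
    [-46,-6,0,0,0,0],
    [-46,-6,0,0,0,0],
    [-46,-6,0,0,0,0],
  ],
)

```text
time: 7.78
tool_pos: [523.8, -277.2, 119.5]
tcp_rot: [-179.9, -0.0, 89.9]
ft_force: [0.2, -0.8, -0.5]
finger_gap: 29.0
grip_force: 29.7
```

>>> apply_moves(
  rows=[
    [-40,-6,0,0,0,0],
    [-34,-6,0,0,0,0],
    [0,0,0,0,0,0],
    [0,0,30,0,0,0],
    [0,0,30,0,0,0],
  ],
)

```text
time: 8.4
tool_pos: [512.8, -348.9, 59.4]
tcp_rot: [180.0, -0.0, 89.9]
ft_force: [-0.6, 1.0, -0.7]
finger_gap: 29.0
grip_force: 29.7
```

>>> apply_moves(
  rows=[
    [0,0,20,0,0,0],
    [0,0,10,0,0,0],
    [0,0,4,0,0,0],
    [0,0,0,0,0,0],
    [0,0,0,0,0,0],
  ],
)

```text
time: 9.02
tool_pos: [513.8, -349.5, 27.8]
tcp_rot: [179.9, 0.1, 90.0]
ft_force: [-3.7, 2.3, 6.4]
finger_gap: 29.2
grip_force: 30.1
```

>>> apply_moves(
  rows=[
    [0,0,0,0,0,0],
    [0,0,0,0,0,0],
    [0,0,0,0,0,0],
    [0,0,-20,0,0,0],
    [0,0,-42,0,0,0],
  ],
  fingers=65,
)

```text
time: 9.65
tool_pos: [511.8, -348.0, 87.7]
tcp_rot: [-179.8, -0.2, 89.9]
ft_force: [0.8, -0.1, 0.6]
finger_gap: 65.1
grip_force: 0.0
```

>>> apply_moves(
  rows=[
    [0,0,-42,0,0,0],
    [52,6,0,0,0,0],
    [55,6.5,0,0,0,0],
    [55,6.5,0,0,0,0],
    [55,6.5,0,0,0,0],
  ],
)

```text
time: 10.28
tool_pos: [539.4, -130.6, 132.2]
tcp_rot: [179.9, 0.0, 89.9]
ft_force: [0.6, 0.0, 0.1]
finger_gap: 65.0
grip_force: 0.0
```

>>> apply_moves(
  rows=[
    [55,6.5,0,0,0,0],
    [55,6.5,0,0,0,0],
    [45.5,6,0,0,0,0],
    [0,0,0,0,0,0],
    [0,0,0,0,0,0],
  ],
)

```text
time: 10.9
tool_pos: [558.4, 23.2, 131.4]
tcp_rot: [179.9, 0.0, 90.0]
ft_force: [0.7, -0.3, 0.1]
finger_gap: 65.1
grip_force: 0.0
```

```bash
python3 - <<'E'
from h import *
s=sense();print(s['time'],s['tool_pos'],s['tcp_rot'])
p,d=save('wrist','w3')
for n in ['squeeze_bottle','jar']:
    r=models.cut_out(n,'wrist')
    if not r: print(n,None);continue
    m=r[0]['pixels'];v,u=np.nonzero(m);Q,_=cloud('wrist',d,m); zt=np.percentile(Q[:,2],97); T=Q[(Q[:,2]>zt-5)]
    print(n,round(r[0]['confidence'],2),m.sum(),u.min(),u.max(),v.min(),v.max(),'ztop',zt.round(1),'med',np.median(T,0).round(1),'mid',((np.percentile(T,2,axis=0)+np.percentile(T,98,axis=0))/2).round(1))
p,d=save('top','t3')
r=models.cut_out('dropper_bottle','top')
if r: Q,_=cloud('top',d,r[0]['pixels']);print('dropper',r[0]['confidence'],np.percentile(Q,97,axis=0),Q.mean(0), [np.round(x['xyz']) for x in models.place_of('dropper_bottle','top')])
E
```

```text
10.9 [558.42727067  23.17703042 131.4315335 ] [1.79926892e+02 2.81025457e-02 8.99893385e+01]
squeeze_bottle 0.67 3944 248 309 177 259 ztop 92.1 med [557.8  24.6  91.2] mid [558.   24.1  90.5]
jar None
dropper 0.86 [ 525.4004862  -333.67721035   79.98062235] [ 510.76390528 -341.75005879   48.39529717] [array([ 508., -352.,    8.])]
```

>>> apply_moves(
  rows=[
    [0,0,35,0,0,0],
    [0,0,35,0,0,0],
    [0,0,33,0,0,0],
    [0,0,0,0,0,0],
    [0,0,0,0,0,0],
  ],
)

```text
time: 11.82
tool_pos: [558.9, 23.1, 28.6]
tcp_rot: [179.9, 0.0, 89.9]
ft_force: [0.2, -0.4, 0.5]
finger_gap: 65.2
grip_force: 0.0
```

>>> apply_moves(
  rows=[
    [0,0,0,0,0,0],
    [0,0,0,0,0,0],
    [0,0,0,0,0,0],
    [0,0,0,0,0,0],
    [0,0,0,0,0,0],
  ],
  fingers=28,
)

```text
time: 12.45
tool_pos: [559.5, 23.3, 29.3]
tcp_rot: [179.8, 0.0, 89.9]
ft_force: [-1.2, -0.2, 6.4]
finger_gap: 37.5
grip_force: 29.8
```

>>> apply_moves(
  rows=[
    [0,0,-15,0,0,0],
    [0,0,-30,0,0,0],
    [0,0,-30,0,0,0],
    [0,0,-25,0,0,0],
    [0,0,0,0,0,0],
  ],
)

```text
time: 13.08
tool_pos: [560.2, 23.3, 130.9]
tcp_rot: [179.7, 0.0, 89.9]
ft_force: [0.5, -0.4, -1.3]
finger_gap: 37.4
grip_force: 30.3
```

>>> apply_moves(
  rows=[
    [-31,-10,0,0,0,0],
    [-40,-12,0,0,0,0],
    [-42,-13,0,0,0,0],
    [-42,-13,0,0,0,0],
    [-42,-13,0,0,0,0],
  ],
)

```text
time: 13.7
tool_pos: [495.6, -174.4, 126.1]
tcp_rot: [-179.9, -0.0, 90.0]
ft_force: [0.2, -0.8, -0.9]
finger_gap: 37.2
grip_force: 30.3
```

>>> apply_moves(
  rows=[
    [-42,-13,0,0,0,0],
    [-38,-12,0,0,0,0],
    [-30,-8,0,0,0,0],
    [0,0,0,0,0,0],
    [0,0,30,0,0,0],
  ],
)

```text
time: 14.32
tool_pos: [465.2, -284.4, 98.8]
tcp_rot: [179.8, 0.1, 89.9]
ft_force: [-0.6, 0.2, -2.1]
finger_gap: 37.4
grip_force: 30.4
```

>>> apply_moves(
  rows=[
    [0,0,35,0,0,0],
    [0,0,22,0,0,0],
    [0,0,10,0,0,0],
    [0,0,4,0,0,0],
    [0,0,0,0,0,0],
  ],
)

```text
time: 14.95
tool_pos: [464.0, -282.9, 27.9]
tcp_rot: [-180.0, -0.0, 90.0]
ft_force: [-5.2, 3.9, 10.6]
finger_gap: 37.2
grip_force: 31.7
```

>>> apply_moves(
  rows=[
    [0,0,0,0,0,0],
    [0,0,0,0,0,0],
    [0,0,0,0,0,0],
    [0,0,0,0,0,0],
    [0,0,-20,0,0,0],
  ],
  fingers=65,
)

```text
time: 15.58
tool_pos: [462.3, -282.5, 44.6]
tcp_rot: [-179.8, -0.1, 89.9]
ft_force: [0.0, 0.1, -0.3]
finger_gap: 64.9
grip_force: 0.0
```

>>> apply_moves(
  rows=[
    [0,0,-50,0,0,0],
    [0,0,-54,0,0,0],
    [50,13,0,0,0,0],
    [54,14,0,0,0,0],
    [54,14,0,0,0,0],
  ],
)

```text
time: 16.2
tool_pos: [505.2, -124.2, 150.5]
tcp_rot: [180.0, 0.0, 89.9]
ft_force: [0.6, 0.4, -0.7]
finger_gap: 64.9
grip_force: 0.0
```

>>> apply_moves(
  rows=[
    [54,14,0,0,0,0],
    [54,14,0,0,0,0],
    [54,14,0,0,0,0],
    [40,11,0,0,0,0],
    [0,0,0,0,0,0],
  ],
)

```text
time: 16.82
tool_pos: [558.3, 79.2, 150.1]
tcp_rot: [-180.0, -0.0, 90.2]
ft_force: [-0.7, -1.1, -0.1]
finger_gap: 65.1
grip_force: 0.0
```

```bash
python3 - <<'E'
from h import *
s=sense();print(s['time'],s['tool_pos'],s['tcp_rot'])
p,d=save('wrist','w4')
for n in ['jar','horse','board']:
    r=models.cut_out(n,'wrist')
    if not r: print(n,None);continue
    m=r[0]['pixels'];v,u=np.nonzero(m);Q,_=cloud('wrist',d,m); zt=np.percentile(Q[:,2],97); T=Q[(Q[:,2]>zt-5)]
    print(n,round(r[0]['confidence'],2),m.sum(),u.min(),u.max(),v.min(),v.max(),'ztop',zt.round(1),'med',np.median(T,0).round(1),'mid',((np.percentile(T,2,axis=0)+np.percentile(T,98,axis=0))/2).round(1))
p,d=save('top','t4')
E
```

```text
16.825 [558.27851539  79.15802987 150.13254811] [-1.79994617e+02 -3.53450553e-02  9.01586860e+01]
jar 0.67 5233 242 318 167 255 ztop 70.7 med [558.4  76.2  69.5] mid [558.4  75.5  69.3]
horse 0.88 5662 312 470 112 159 ztop 82.3 med [650.4 123.9  81. ] mid [651.  123.8  82. ]
board 0.4 5598 312 470 110 158 ztop 82.3 med [650.4 123.5  81. ] mid [651.  123.5  82.1]
```

View pics/w4.png

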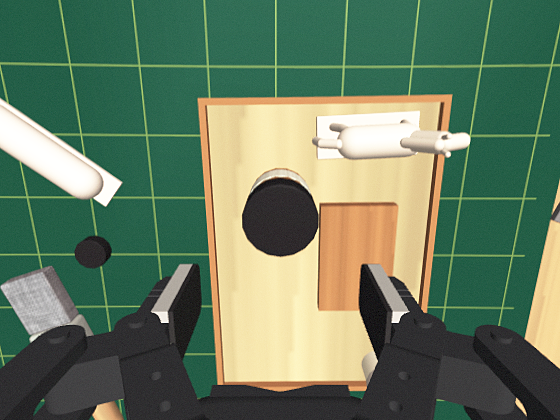

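Jar lid seen at (280,215), between the fingers and clear of the horse at (385,138). Now I'll grip its lid.

>>> apply_moves(
  rows=[
    [0.6,0,30,0,0,0],
    [0,0,35,0,0,0],
    [0,0,35,0,0,0],
    [0,0,14,0,0,0],
    [0,0,0,0,0,0],
  ],
)

```text
time: 17.7
tool_pos: [557.4, 76.3, 35.7]
tcp_rot: [-179.9, 0.0, 89.9]
ft_force: [1.0, 0.6, 0.4]
finger_gap: 65.2
grip_force: 0.0
```

>>> apply_moves(
  rows=[
    [0,0,0,0,0,0],
    [0,0,0,0,0,0],
    [0,0,0,0,0,0],
    [0,0,0,0,0,0],
    [0,0,0,0,0,0],
  ],
  fingers=40,
  grip_force=40,
)

```text
time: 18.32
tool_pos: [559.6, 77.0, 38.1]
tcp_rot: [179.8, 0.0, 89.9]
ft_force: [-0.7, -1.1, 7.3]
finger_gap: 48.9
grip_force: 41.8
```

>>> apply_moves(
  rows=[
    [0,0,-15,0,0,0],
    [0,0,-30,0,0,0],
    [0,0,-30,0,0,0],
    [0,0,-25,0,0,0],
    [0,0,0,0,0,0],
  ],
)

```text
time: 18.95
tool_pos: [560.1, 77.2, 139.7]
tcp_rot: [179.7, -0.0, 90.0]
ft_force: [0.4, 0.5, -0.6]
finger_gap: 49.0
grip_force: 41.6
```

>>> apply_moves(
  rows=[
    [-30,-12,0,0,0,0],
    [-42,-18,0,0,0,0],
    [-44,-18,0,0,0,0],
    [-44,-18,0,0,0,0],
    [-44,-18,0,0,0,0],
  ],
)

```text
time: 19.58
tool_pos: [472.4, -127.8, 135.0]
tcp_rot: [-179.9, -0.0, 90.0]
ft_force: [-0.2, 0.1, -0.5]
finger_gap: 48.9
grip_force: 41.7
```

>>> apply_moves(
  rows=[
    [-44,-18,0,0,0,0],
    [-44,-18,0,0,0,0],
    [-44,-18,0,0,0,0],
    [-36,-16,0,0,0,0],
    [-27,-12,0,0,0,0],
  ],
)

```text
time: 20.2
tool_pos: [390.2, -322.7, 135.0]
tcp_rot: [-179.9, -0.1, 89.9]
ft_force: [0.4, -0.4, -1.9]
finger_gap: 48.8
grip_force: 41.7
```

>>> apply_moves(
  rows=[
    [0,0,0,0,0,0],
    [0,0,30,0,0,0],
    [0,0,35,0,0,0],
    [0,0,22,0,0,0],
    [0,0,10,0,0,0],
  ],
)

```text
time: 20.82
tool_pos: [390.8, -319.8, 37.0]
tcp_rot: [-179.8, -0.2, 90.0]
ft_force: [-10.3, 6.0, 43.3]
finger_gap: 49.2
grip_force: 47.4
```

>>> apply_moves(
  rows=[
    [0,0,4,0,0,0],
    [0,0,0,0,0,0],
    [0,0,0,0,0,0],
    [0,0,0,0,0,0],
    [0,0,0,0,0,0],
  ],
)

```text
time: 21.45
tool_pos: [392.3, -321.8, 36.9]
tcp_rot: [180.0, 0.0, 90.0]
ft_force: [-4.1, 3.7, 10.9]
finger_gap: 49.0
grip_force: 42.9
```

>>> apply_moves(
  rows=[
    [0,0,0,0,0,0],
    [0,0,0,0,0,0],
    [0,0,0,0,0,0],
    [0,0,-20,0,0,0],
    [0,0,-60,0,0,0],
  ],
  fingers=65,
)

```text
time: 22.08
tool_pos: [389.4, -319.5, 112.3]
tcp_rot: [-179.7, -0.3, 89.9]
ft_force: [0.7, -2.0, 0.4]
finger_gap: 65.0
grip_force: 0.0
```

>>> apply_moves(
  rows=[
    [0,0,-40,0,0,0],
    [20,20,-45,0,0,0],
    [50,30,0,0,0,0],
    [50,30,0,0,0,0],
    [0,0,0,0,0,0],
  ],
)

```text
time: 22.7
tool_pos: [473.4, -198.6, 200.3]
tcp_rot: [180.0, -0.1, 90.2]
ft_force: [-1.0, -0.1, 0.3]
finger_gap: 64.8
grip_force: 0.0
```

```bash
python3 - <<'E'
from h import *
s=sense();print(s['time'],s['tool_pos'],s['tcp_rot'])
p,d=save('top','t5')
for n in ['jar','squeeze_bottle','dropper_bottle','board']:
    r=models.place_of(n,'top');print(n,[(np.round(x['xyz']),round(x['confidence'],2)) for x in r[:2]])
for n,z in [('lower_board',18),('board',17)]:
    for q in models.cut_out(n,'top')[:1]:
        v,u=np.nonzero(q['pixels']); P=unproj('top',np.c_[u,v],z=z)
        print(n,round(q['confidence'],2),[np.round(a,1) for a in cv2.minAreaRect(P[:,:2].astype(np.float32))])
E
```

```text
22.7 [ 473.38897981 -198.55566171  200.30729121] [ 1.79966225e+02 -5.55148898e-02  9.02346775e+01]
jar []
squeeze_bottle []
dropper_bottle []
board [(array([618.,  27.,   9.]), 0.9), (array([489., 328.,   4.]), 0.72)]
lower_board 0.87 [array([491.3, 323.9]), array([96., 58.]), np.float64(74.7)]
board 0.68 [array([618.8,  26.2]), array([91.4, 62.9]), np.float64(89.4)]
```

View pics/t5.png

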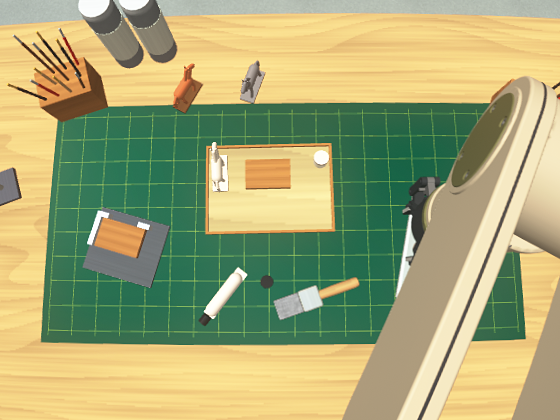

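>>> apply_moves(
  rows=[
    [35,22,0,0,0,0],
    [40,26,0,0,0,0],
    [40,26,0,0,0,0],
    [40,26,0,0,0,0],
    [40,26,0,0,0,0],
  ],
  fingers=76,
)

```text
time: 23.68
tool_pos: [598.7, -6.9, 200.3]
tcp_rot: [180.0, 0.0, 89.8]
ft_force: [-0.1, -0.4, 0.3]
finger_gap: 76.0
grip_force: 0.0
```

>>> apply_moves(
  rows=[
    [32.5,21.5,0,0,0,0],
    [0,0,35,0,0,0],
    [0,0,35,0,0,0],
    [0,0,0,0,0,0],
    [0,0,0,0,0,0],
  ],
)

```text
time: 24.3
tool_pos: [620.2, 24.7, 131.7]
tcp_rot: [179.9, 0.0, 89.9]
ft_force: [-0.0, 0.4, 0.8]
finger_gap: 76.1
grip_force: 0.0
```

```bash
python3 - <<'E'
from h import *
s=sense();print(s['time'],s['tool_pos'],s['tcp_rot'])
p,d=save('wrist','w5')
for q in models.cut_out('board','wrist')[:2]:
    v,u=np.nonzero(q['pixels']); P=unproj('wrist',np.c_[u,v],z=17)
    print(round(q['confidence'],2),[np.round(a,1) for a in cv2.minAreaRect(P[:,:2].astype(np.float32))],P.min(0),P.max(0))
p,d=save('top','t6')
for n in ['jar','squeeze_bottle','dropper_bottle']:
    r=models.place_of(n,'top');print(n,[(np.round(x['xyz']),round(x['confidence'],2)) for x in r[:2]])
    r=models.cut_out(n,'top')
    if r: Q,_=cloud('top',d,r[0]['pixels']);zt=np.percentile(Q[:,2],95);print(zt,Q[Q[:,2]>zt-4].mean(0))
E
```

```text
24.3 [620.2005977   24.6777537  131.70250589] [1.79925427e+02 1.97613801e-03 8.98803619e+01]
0.87 [array([622.2,  27.4]), array([60.3, 93.3]), np.float64(0.8)] [591.66554886 -19.47551275  17.        ] [652.74622772  74.3123223   17.        ]
jar [(array([ 394., -321.,    1.]), 0.93)]
70.44516513453999 [ 392.04862397 -320.71977623   68.78278626]
squeeze_bottle [(array([ 465., -282.,    4.]), 0.95)]
91.89323243290528 [ 463.28949547 -280.45087024   90.78540688]
dropper_bottle [(array([ 512., -350.,    6.]), 0.82), (array([620.,  27.,   9.]), 0.69)]
78.07663308772811 [ 511.95403643 -347.36296902   78.86203202]
```

View pics/w5.png

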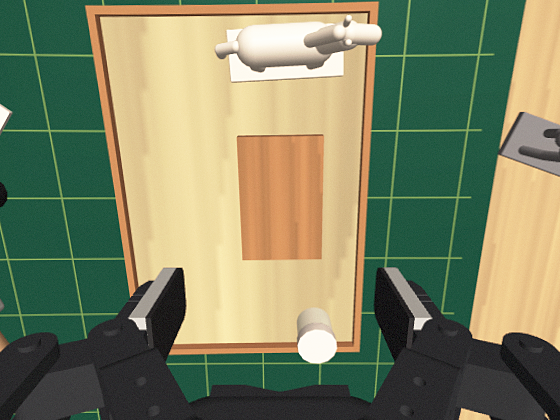

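Board at (280,197), square to the rack and centred between the fingers, with the horse and the pot clear. I'll descend to grip it.

>>> apply_moves(
  rows=[
    [1,1,40,0,0,0],
    [0,0,40,0,0,0],
    [0,0,30,0,0,0],
    [0,0,10,0,0,0],
    [0,0,0,0,0,0],
  ],
  fingers=72,
  grip_force=30,
)

```text
time: 25.38
tool_pos: [620.3, 26.5, 10.2]
tcp_rot: [-180.0, -0.0, 89.9]
ft_force: [-0.3, -0.3, -0.3]
finger_gap: 72.0
grip_force: 0.0
```

>>> apply_moves(
  rows=[
    [0,0,3,0,0,0],
    [0,0,2,0,0,0],
    [0,0,2,0,0,0],
    [0,0,0,0,0,0],
    [0,0,0,0,0,0],
  ],
)

```text
time: 26.0
tool_pos: [620.6, 26.4, 3.4]
tcp_rot: [180.0, -0.0, 89.9]
ft_force: [-0.4, 0.1, -1.5]
finger_gap: 72.0
grip_force: 0.0
```

>>> apply_moves(
  rows=[
    [0,0,0,0,0,0],
    [0,0,0,0,0,0],
    [0,0,0,0,0,0],
    [0,0,0,0,0,0],
    [0,0,0,0,0,0],
  ],
  fingers=50,
)

```text
time: 26.62
tool_pos: [620.8, 26.4, 3.6]
tcp_rot: [180.0, 0.0, 89.9]
ft_force: [0.3, -0.2, 4.4]
finger_gap: 59.4
grip_force: 32.8
```

>>> apply_moves(
  rows=[
    [0,0,-10,0,0,0],
    [0,0,-30,0,0,0],
    [0,0,-40,0,0,0],
    [0,0,-40,0,0,0],
    [0,0,-27,0,0,0],
  ],
)

```text
time: 27.25
tool_pos: [621.2, 26.4, 153.1]
tcp_rot: [179.9, 0.0, 89.9]
ft_force: [-0.6, -0.2, 0.3]
finger_gap: 59.6
grip_force: 32.6
```

>>> apply_moves(
  rows=[
    [25,-20,0,0,0,0],
    [34,-28,0,0,0,0],
    [36,-30,0,0,0,0],
    [36,-30,0,0,0,0],
    [34,-28,0,0,0,0],
  ],
)

```text
time: 27.88
tool_pos: [483.4, 192.6, 150.6]
tcp_rot: [-180.0, -0.0, 89.9]
ft_force: [0.9, -0.4, -1.2]
finger_gap: 59.2
grip_force: 32.5
```

>>> apply_moves(
  rows=[
    [28.5,-23.5,0,0,0,0],
    [0,0,0,0,0,0.137],
    [0,0,0,0,0,0.137],
    [0,0,0,0,0,0],
    [0,0,0,0,0,0],
  ],
)

```text
time: 28.5
tool_pos: [461.2, 219.9, 150.4]
tcp_rot: [-180.0, 0.0, 74.4]
ft_force: [-0.5, -0.4, -0.7]
finger_gap: 58.8
grip_force: 32.6
```

```bash
python3 - <<'E'
from h import *
s=sense();print(s['time'],s['tool_pos'],s['tcp_rot'],s['finger_gap'])
p,d=save('wrist','w6');np.save('d6.npy',d);np.save('p6.npy',p)
for n,z in [('lower_board',18),('jig',6),('board',18)]:
  for q in models.cut_out(n,'wrist')[:2]:
    v,u=np.nonzero(q['pixels']); P=unproj('wrist',np.c_[u,v],z=z)
    print(n,round(q['confidence'],2),u.min(),u.max(),v.min(),v.max(),[np.round(a,1) for a in cv2.minAreaRect(P[:,:2].astype(np.float32))])
E
```

```text
28.5 [461.18818953 219.93875922 150.37532248] [-1.79994238e+02  5.04156125e-03  7.44068420e+01] 58.813278445603686
lower_board 0.7 236 327 0 112 [array([489.2, 315.2]), array([71.2, 61.4]), np.float64(74.2)]
lower_board 0.33 166 354 0 167 [array([470., 300.]), array([111.2, 126.2]), np.float64(74.1)]
jig 0.65 166 354 0 166 [array([469.3, 300.7]), array([115.2, 131.4]), np.float64(74.3)]
board 0.6 195 362 170 389 [array([440.7, 143.7]), array([200.9, 129.4]), np.float64(74.7)]
```

View pics/w6.png

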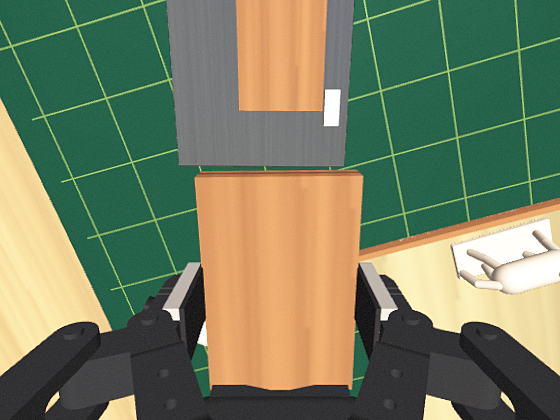

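Lower board's near edge runs (238,110)-(325,110). The held board's far top edge runs (196,176)-(362,174), and it sits square in the fingers. I'll compare the two.

```bash
python3 - <<'E'
from h import *
from scipy.spatial.transform import Rotation as Ro
s=sense();C=cam('wrist');p=np.load('p6.npy');d=np.load('d6.npy')
R=Ro.from_euler('xyz',s['tcp_rot'],degrees=True).as_matrix();t=s['tool_pos']
tool=lambda P:(P-t)@R
L=unproj('wrist',[(238,110.5),(324.5,110.5),(238,20),(324,20)],z=18,C=C); print('lower near corners tool',tool(L).round(1),'world',L.round(1))
n=(L[0]+L[1])/2; a=R[:,0]; print('lower centre',(n+46*a).round(1), 'tool',tool(n+46*a).round(1))
# held board top: far edge & sides ; depth check
print('depth at held', d[190:360:40,280], 'z',unproj('wrist',[(280,v) for v in range(190,360,40)],d[190:360:40,280],C=C)[:,2].round(1))
zt=t[2]+1.7+12
for z in (zt,zt-12):
  print('held z',z,tool(unproj('wrist',[(196,177),(361.5,174),(200,240),(357,240)],z=z,C=C)).round(1))
g=p.astype(int).sum(2)
for v in (20,60,90): print(v,g[v,228:246:2],g[v,316:332:2])
print(g[104:118,280],g[164:182,280])
Z=unproj('wrist',[(280,60),(200,80),(332,105)],[d[60,280],d[80,200],d[105,332]],C=C); print(Z.round(1))
E
```

```text
lower near corners tool [[ 64.7 -29.7 132.3]
 [ 64.7  32.6 132.3]
 [123.  -27.7 132.3]
 [123.   30.  132.3]] world [[450.2 290.3  18. ]
 [510.2 273.4  18. ]
 [467.9 345.9  18. ]
 [523.5 330.3  18. ]]
lower centre [492.6 326.1  18. ] tool [110.7   1.4 132.3]
depth at held [132.63487 137.42892 143.18271 146.64474 151.88338] z [164.7 164.3 163.3 164.6 164.7]
held z 163.99545694180867 [[ 46.1 -29.6 -13.7]
 [ 47.3  29.4 -13.7]
 [ 22.1 -29.6 -13.7]
 [ 22.1  29.3 -13.7]]
held z 151.99545694180867 [[ 43.7 -32.4  -1.7]
 [ 44.9  32.1  -1.7]
 [ 17.3 -32.4  -1.7]
 [ 17.4  32.   -1.7]]
20 [359 357 361 358 419 482 488 480 486] [487 487 484 494 518 431 355 363]
60 [353 365 373 364 357 506 490 479 496] [483 489 481 470 431 362 365 362]
90 [365 366 367 381 369 393 480 487 506] [491 468 467 482 295 765 765 765]
[532 521 530 532 528 541 502 355 371 374 378 372 386 378] [379 390 215 197 222 197 319 400 285 276 372 385 433 507 515 510 512 507]
[[488.4 314.5  18.5]
 [428.5 318.2   6.1]
 [514.8 276.3  29.6]]
```

>>> apply_moves(
  rows=[
    [30,-1,0,0,0,0],
    [40,-1,0,0,0,0],
    [35.5,-1,0,0,0,0],
    [0,0,40,0,0,0],
    [0,0,40,0,0,0],
  ],
)

```text
time: 29.32
tool_pos: [487.5, 323.2, 69.8]
tcp_rot: [179.9, -0.1, 74.3]
ft_force: [-0.5, 0.2, -1.3]
finger_gap: 59.1
grip_force: 32.6
```

>>> apply_moves(
  rows=[
    [0,0,20,0,0,0],
    [0,0,10,0,0,0],
    [0,0,0,0,0,0],
    [0,0,0,0,0,0],
    [0,0,0,0,0,0],
  ],
)

```text
time: 29.95
tool_pos: [488.0, 322.9, 41.8]
tcp_rot: [179.9, -0.1, 74.2]
ft_force: [-0.3, -1.0, -0.2]
finger_gap: 58.8
grip_force: 32.5
```

```bash
python3 - <<'E'
from h import *
s=sense();print(s['time'],s['tool_pos'],s['tcp_rot'],s['finger_gap'],s['ft_force'])
p,d=save('wrist','w7')
q,d=eyes.snapshot('side'); q=cv2.resize(q[280:385,245:375],None,fx=4,fy=4)
cv2.imwrite('pics/c7.png',np.hstack([cv2.resize(p,(560,420)),np.zeros((420,20,3),np.uint8)])[:,:,::-1] if 0 else q[:,:,::-1])
E
```

```text
29.95 [487.98802687 322.9453422   41.8192347 ] [ 1.79902100e+02 -9.94610492e-02  7.42415060e+01] 58.80611177965826 [-0.26356775 -1.02383932 -0.20678458]
```

View pics/w7.png

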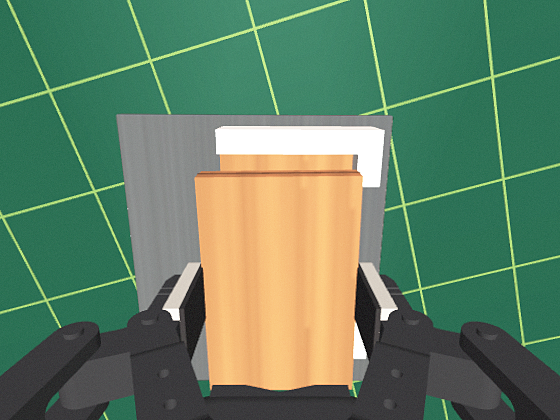

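View pics/c7.png

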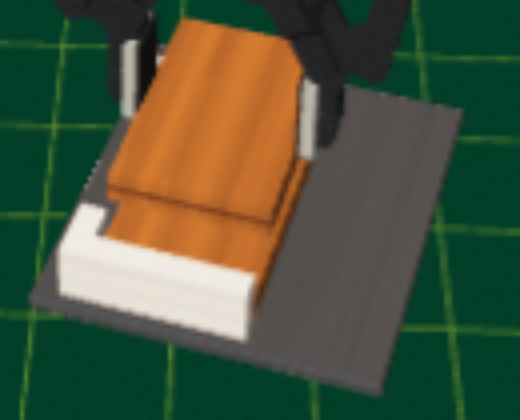

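The wrist view shows the held board's far edge at row 174. The +y fence's inner edge is at row 154, the +x fence block's inner edge at column ~358, and the lower board's left edge at column 220.

```bash
python3 - <<'E'
from h import *
from scipy.spatial.transform import Rotation as Ro
s=sense();C=cam('wrist');R=Ro.from_euler('xyz',s['tcp_rot'],degrees=True).as_matrix();t=s['tool_pos']
t=np.array([t[0],t[1],t[2]])
f=lambda P:((P-t)@R).round(1)
print('fences z28',f(unproj('wrist',[(230,154),(340,154),(358.5,160),(359.5,180)],z=28,C=C)))
print('lower z18',f(unproj('wrist',[(220.5,160),(220.5,168)],z=18,C=C)))
E
```

```text
fences z28 [[ 50.5 -20.8  13.3]
 [ 50.5  25.9  13.4]
 [ 47.9  33.9  13.4]
 [ 39.2  34.8  13.4]]
lower z18 [[ 46.3 -26.5  23.3]
 [ 42.7 -26.7  23.3]]
```

>>> apply_moves(
  rows=[
    [0,0,10,0,0,0],
    [0,0,8,0,0,0],
    [0,0,4,0,0,0],
    [0,0,1,0,0,0],
    [0,0,0,0,0,0],
  ],
)

```text
time: 30.68
tool_pos: [487.0, 322.4, 17.2]
tcp_rot: [-180.0, 0.0, 74.2]
ft_force: [-0.8, 1.3, -0.7]
finger_gap: 59.0
grip_force: 32.6
```

>>> apply_moves(
  rows=[
    [1.5,1.5,0,0,0,0],
    [1,1,0,0,0,0],
    [0,0,0,0,0,0],
    [0,0,0,0,0,0],
    [0,0,0,0,0,0],
  ],
)

```text
time: 31.3
tool_pos: [490.0, 324.2, 17.3]
tcp_rot: [-180.0, 0.0, 74.2]
ft_force: [0.2, -0.7, -0.1]
finger_gap: 59.1
grip_force: 32.6
```

>>> apply_moves(
  rows=[
    [0.5,0,0,0,0,0],
    [0.5,0,0,0,0,0],
    [0,0,0,0,0,0],
    [0,0,0,0,0,0],
    [0,0,0,0,0,0],
  ],
)

```text
time: 31.92
tool_pos: [490.3, 325.1, 17.3]
tcp_rot: [-180.0, 0.0, 74.2]
ft_force: [-0.1, -0.1, 0.4]
finger_gap: 58.9
grip_force: 32.6
```

>>> apply_moves(
  rows=[
    [0.5,0,0,0,0,0],
    [0.5,0,0,0,0,0],
    [0,0,0,0,0,0],
    [0,0,0,0,0,0],
    [0,0,0,0,0,0],
  ],
)

```text
time: 32.55
tool_pos: [490.6, 326.1, 17.3]
tcp_rot: [-180.0, -0.0, 74.2]
ft_force: [0.2, -0.3, -0.4]
finger_gap: 59.0
grip_force: 32.6
```

>>> apply_moves(
  rows=[
    [0,0.5,0,0,0,0],
    [0,0.5,0,0,0,0],
    [0,0,0,0,0,0],
    [0,0,0,0,0,0],
    [0,0,0,0,0,0],
  ],
)

```text
time: 33.17
tool_pos: [491.4, 325.8, 17.2]
tcp_rot: [-180.0, 0.0, 74.2]
ft_force: [-1.5, 1.0, -0.4]
finger_gap: 58.8
grip_force: 32.6
```

>>> apply_moves(
  rows=[
    [0,0.5,0,0,0,0],
    [0,0.5,0,0,0,0],
    [0,0,0,0,0,0],
    [0,0,0,0,0,0],
    [0,0,0,0,0,0],
  ],
)

```text
time: 33.8
tool_pos: [491.6, 325.9, 17.1]
tcp_rot: [-179.9, 0.0, 74.2]
ft_force: [-5.7, 1.4, 0.9]
finger_gap: 58.9
grip_force: 32.7
```

>>> apply_moves(
  rows=[
    [0.5,0,0,0,0,0],
    [0.5,0,0,0,0,0],
    [0,0,0,0,0,0],
    [0,0,0,0,0,0],
    [0,0,0,0,0,0],
  ],
)

```text
time: 34.42
tool_pos: [491.6, 325.9, 16.8]
tcp_rot: [-179.9, 0.1, 74.2]
ft_force: [-6.2, -0.6, 3.7]
finger_gap: 58.7
grip_force: 32.9
```

>>> apply_moves(
  rows=[
    [0.5,0,0,0,0,0],
    [0.5,0,0,0,0,0],
    [0,0,0,0,0,0],
    [0,0,0,0,0,0],
    [0,0,0,0,0,0],
  ],
)

```text
time: 35.05
tool_pos: [491.6, 326.0, 16.7]
tcp_rot: [-179.9, 0.2, 74.2]
ft_force: [-8.6, -6.0, 4.5]
finger_gap: 59.1
grip_force: 33.1
```

>>> apply_moves(
  rows=[
    [0.5,0,0,0,0,0],
    [0.5,0,0,0,0,0],
    [0,0,0,0,0,0],
    [0,0,0,0,0,0],
    [0,0,0,0,0,0],
  ],
)

```text
time: 35.67
tool_pos: [491.6, 326.1, 16.6]
tcp_rot: [-179.8, 0.3, 74.2]
ft_force: [-10.5, -10.9, 8.9]
finger_gap: 59.3
grip_force: 33.4
```

>>> apply_moves(
  rows=[
    [0,0,0.5,0,0,0],
    [0,0,0,0,0,0],
    [0,0,0,0,0,0],
    [0,0,0,0,0,0],
    [0,0,0,0,0,0],
  ],
)

```text
time: 36.3
tool_pos: [491.6, 326.0, 16.5]
tcp_rot: [-179.8, 0.3, 74.2]
ft_force: [-11.6, -11.0, 13.1]
finger_gap: 58.7
grip_force: 33.8
```

>>> apply_moves(
  rows=[
    [0,0,0,0,0,0],
    [0,0,0,0,0,0],
    [0,0,0,0,0,0],
    [0,0,0,0,0,0],
    [0,0,0,0,0,0],
  ],
  fingers=70,
)

```text
time: 36.92
tool_pos: [493.4, 328.5, 16.8]
tcp_rot: [180.0, -0.0, 74.3]
ft_force: [-0.9, -0.6, 0.8]
finger_gap: 70.1
grip_force: 0.0
```

>>> apply_moves(
  rows=[
    [0,0,-10,0,0,0],
    [0,0,-25,0,0,0],
    [0,0,-35,0,0,0],
    [0,0,-20,0,0,0],
    [0,0,0,0,0,0],
  ],
)

```text
time: 37.55
tool_pos: [494.8, 329.2, 109.2]
tcp_rot: [179.8, -0.2, 74.2]
ft_force: [1.2, 0.8, 0.2]
finger_gap: 70.0
grip_force: 0.0
```

```bash
python3 - <<'E'
from h import *
s=sense();print(s['time'],s['tool_pos'],s['tcp_rot'],s['finger_gap'],s['ft_force'])
p,d=save('wrist','w8');np.save('p8.npy',p)
E
```

```text
37.55 [494.82415779 329.24032108 109.19752005] [ 1.79820916e+02 -1.74499081e-01  7.42459764e+01] 70.00031212587406 [1.19508049 0.76010807 0.20189095]
```

View pics/w8.png

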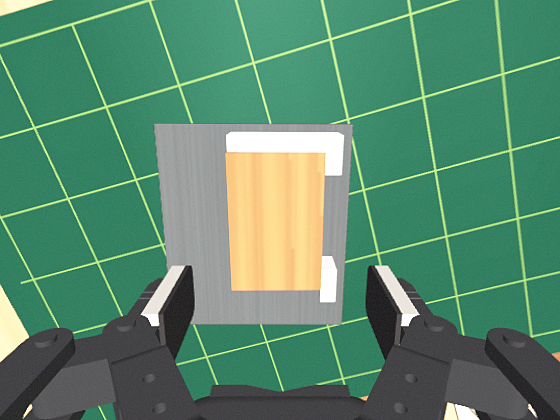

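The board looks flush with both fences. Next I'll nudge it with closed fingers from the free sides to make sure.

>>> apply_moves(
  rows=[
    [-2,-25,0,0,0,0],
    [0,-30,0,0,0,0],
    [0,0,0,0,0,0],
    [0,0,30,0,0,0],
    [0,0,30,0,0,0],
  ],
  fingers=0,
)

```text
time: 38.22
tool_pos: [440.4, 341.1, 45.4]
tcp_rot: [180.0, 0.0, 74.2]
ft_force: [0.3, -0.6, -0.0]
finger_gap: 0.2
grip_force: 0.0
```

>>> apply_moves(
  rows=[
    [0,0,15,0,0,0],
    [0,0,9,0,0,0],
    [0,0,0,0,0,0],
    [0,2,0,0,0,0],
    [0,2,0,0,0,0],
  ],
)

```text
time: 38.85
tool_pos: [444.7, 340.8, 23.9]
tcp_rot: [179.9, -0.1, 74.2]
ft_force: [0.1, -0.0, -0.3]
finger_gap: 0.0
grip_force: 0.0
```

>>> apply_moves(
  rows=[
    [0,1,0,0,0,0],
    [0,1,0,0,0,0],
    [0,1,0,0,0,0],
    [0,0,0,0,0,0],
    [0,0,0,0,0,0],
  ],
)

```text
time: 39.48
tool_pos: [446.5, 339.5, 22.7]
tcp_rot: [-180.0, 0.0, 74.2]
ft_force: [0.4, 0.0, 0.6]
finger_gap: 0.3
grip_force: 0.0
```

>>> apply_moves(
  rows=[
    [0,1,0,0,0,0],
    [0,1,0,0,0,0],
    [0,0,0,0,0,0],
    [0,0,0,0,0,0],
    [0,0,0,0,0,0],
  ],
)

```text
time: 40.1
tool_pos: [448.6, 339.0, 22.8]
tcp_rot: [180.0, -0.0, 74.2]
ft_force: [1.0, -1.0, -0.2]
finger_gap: 0.0
grip_force: 0.0
```

>>> apply_moves(
  rows=[
    [0,1,0,0,0,0],
    [0,1,0,0,0,0],
    [0,0,0,0,0,0],
    [0,0,0,0,0,0],
    [0,0,0,0,0,0],
  ],
)

```text
time: 40.72
tool_pos: [450.4, 338.4, 22.8]
tcp_rot: [-180.0, 0.0, 74.2]
ft_force: [0.5, -1.0, -1.2]
finger_gap: 0.2
grip_force: 0.0
```

>>> apply_moves(
  rows=[
    [0,1,0,0,0,0],
    [0,1,0,0,0,0],
    [0,0,0,0,0,0],
    [0,0,0,0,0,0],
    [0,0,0,0,0,0],
  ],
)

```text
time: 41.35
tool_pos: [452.2, 338.1, 22.8]
tcp_rot: [-180.0, -0.0, 74.3]
ft_force: [-2.5, 2.9, -0.3]
finger_gap: -0.0
grip_force: 1.4
```

>>> apply_moves(
  rows=[
    [0,1,0,0,0,0],
    [0,1,0,0,0,0],
    [0,0,0,0,0,0],
    [0,0,0,0,0,0],
    [0,0,0,0,0,0],
  ],
)

```text
time: 41.98
tool_pos: [452.6, 337.9, 22.6]
tcp_rot: [-179.8, 0.0, 74.3]
ft_force: [-10.3, 4.6, 4.4]
finger_gap: 0.0
grip_force: 5.7
```

>>> apply_moves(
  rows=[
    [0,-5,0,0,0,0],
    [0,-5,0,0,0,0],
    [0,0,-40,0,0,0],
    [-45,0,0,0,0,0],
    [-23,24,0,0,0,0],
  ],
)

```text
time: 42.6
tool_pos: [448.0, 266.9, 62.7]
tcp_rot: [-180.0, 0.1, 74.3]
ft_force: [0.5, -0.2, -1.3]
finger_gap: -0.2
grip_force: 0.0
```

>>> apply_moves(
  rows=[
    [0,24,0,0,0,0],
    [0,0,25,0,0,0],
    [0,0,15,0,0,0],
    [0,0,0,0,0,0],
    [3,0,0,0,0,0],
  ],
)

```text
time: 43.22
tool_pos: [473.3, 264.8, 23.3]
tcp_rot: [180.0, -0.0, 74.3]
ft_force: [-0.1, 0.2, 0.6]
finger_gap: 0.1
grip_force: 0.0
```

>>> apply_moves(
  rows=[
    [2,0,0,0,0,0],
    [1,0,0,0,0,0],
    [0,0,0,0,0,0],
    [0,0,0,0,0,0],
    [0,0,0,0,0,0],
  ],
)

```text
time: 43.85
tool_pos: [474.0, 267.3, 22.8]
tcp_rot: [-180.0, 0.0, 74.2]
ft_force: [0.3, -0.5, -0.3]
finger_gap: -0.2
grip_force: 0.0
```

>>> apply_moves(
  rows=[
    [1,0,0,0,0,0],
    [1,0,0,0,0,0],
    [0,0,0,0,0,0],
    [0,0,0,0,0,0],
    [0,0,0,0,0,0],
  ],
)

```text
time: 44.48
tool_pos: [474.6, 269.3, 22.8]
tcp_rot: [180.0, 0.0, 74.2]
ft_force: [0.2, -0.2, -0.8]
finger_gap: -0.0
grip_force: 0.0
```

>>> apply_moves(
  rows=[
    [1,0,0,0,0,0],
    [1,0,0,0,0,0],
    [0,0,0,0,0,0],
    [0,0,0,0,0,0],
    [0,0,0,0,0,0],
  ],
)

```text
time: 45.1
tool_pos: [475.1, 271.2, 22.8]
tcp_rot: [180.0, 0.0, 74.2]
ft_force: [-0.1, -0.5, 0.1]
finger_gap: -0.0
grip_force: 0.0
```

>>> apply_moves(
  rows=[
    [1,0,0,0,0,0],
    [1,0,0,0,0,0],
    [0,0,0,0,0,0],
    [0,0,0,0,0,0],
    [0,0,0,0,0,0],
  ],
)

```text
time: 45.72
tool_pos: [475.4, 272.1, 22.7]
tcp_rot: [-180.0, 0.1, 74.2]
ft_force: [-1.9, -5.9, 3.9]
finger_gap: 0.4
grip_force: 3.4
```

>>> apply_moves(
  rows=[
    [1,0,0,0,0,0],
    [1,0,0,0,0,0],
    [0,0,0,0,0,0],
    [0,0,0,0,0,0],
    [0,0,0,0,0,0],
  ],
)

```text
time: 46.35
tool_pos: [475.4, 272.2, 22.6]
tcp_rot: [-179.9, 0.3, 74.2]
ft_force: [-6.0, -16.1, 10.2]
finger_gap: 0.3
grip_force: 8.3
```

>>> apply_moves(
  rows=[
    [1,0,0,0,0,0],
    [1,0,0,0,0,0],
    [0,0,0,0,0,0],
    [0,0,0,0,0,0],
    [0,0,0,0,0,0],
  ],
)

```text
time: 46.98
tool_pos: [475.4, 272.4, 22.6]
tcp_rot: [-179.9, 0.5, 74.2]
ft_force: [-9.8, -24.9, 16.4]
finger_gap: 0.1
grip_force: 13.2
```

>>> apply_moves(
  rows=[
    [-8,0,0,0,0,0],
    [-12,0,0,0,0,0],
    [0,0,-40,0,0,0],
    [0,0,-50,0,0,0],
    [0,0,-40,0,0,0],
  ],
  fingers=65,
)

```text
time: 47.6
tool_pos: [471.6, 257.8, 154.9]
tcp_rot: [179.9, -0.1, 74.3]
ft_force: [0.6, -0.3, 0.6]
finger_gap: 64.8
grip_force: 0.0
```

>>> apply_moves(
  rows=[
    [0,0,0,0,0,-0.137],
    [0,0,0,0,0,-0.137],
    [-50,0,0,0,0,0],
    [-50,0,0,0,0,0],
    [0,0,0,0,0,0],
  ],
)

```text
time: 48.22
tool_pos: [471.2, 155.0, 152.7]
tcp_rot: [180.0, 0.0, 89.8]
ft_force: [-1.0, 1.0, 0.4]
finger_gap: 64.9
grip_force: 0.0
```

```bash
python3 - <<'E'
from h import *
s=sense();print(s['time'],s['tool_pos'],s['tcp_rot'],s['joint_pos'])
p,d=save('top','t9')
for n,z in [('lower_board',30),('board',30)]:
    for q in models.cut_out(n,'top')[:2]:
        v,u=np.nonzero(q['pixels']); P=unproj('top',np.c_[u,v],z=z)
        print(n,round(q['confidence'],2),[np.round(a,1) for a in cv2.minAreaRect(P[:,:2].astype(np.float32))])
c=p[195:300,70:210]
q,d=eyes.snapshot('side')
e=q[280:385,245:385]
cv2.imwrite('pics/c9.png',cv2.resize(np.hstack([c,e]),None,fx=2.8,fy=2.8,interpolation=cv2.INTER_CUBIC)[:,:,::-1])
E
```

```text
48.225 [471.17950533 155.02155966 152.70492945] [1.79985398e+02 2.85265842e-02 8.97571374e+01] [ 1.23098787e+01 -5.84597287e+00  1.07030802e+02 -3.16197059e-02
  7.88071194e+01  1.25588733e+01]
```

View pics/c9.png

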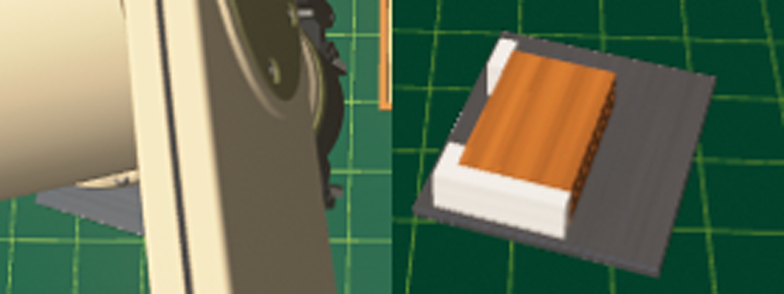

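The side view shows the two boards stacked squarely, flush with both white fences. Next the paints go back, dropper first.

>>> apply_moves(
  rows=[
    [-42,4.2,0,0,0,0],
    [-54,4.2,0,0,0,0],
    [-54,4.2,0,0,0,0],
    [-54,4.2,0,0,0,0],
    [-54,4.2,0,0,0,0],
  ],
  grip_force=30,
)

```text
time: 49.05
tool_pos: [492.5, -100.9, 152.9]
tcp_rot: [180.0, -0.0, 90.1]
ft_force: [1.4, 0.3, -0.6]
finger_gap: 65.1
grip_force: 0.0
```

>>> apply_moves(
  rows=[
    [-54,4.2,0,0,0,0],
    [-54,4.2,0,0,0,0],
    [-54,4.2,0,0,0,0],
    [-50,4.2,0,0,0,0],
    [-36.8,4.4,0,0,0,0],
  ],
)

```text
time: 49.68
tool_pos: [513.7, -350.3, 152.5]
tcp_rot: [180.0, -0.0, 90.0]
ft_force: [0.3, 0.5, 0.6]
finger_gap: 64.9
grip_force: 0.0
```

>>> apply_moves(
  rows=[
    [0,0,0,0,0,0],
    [0,0,30,0,0,0],
    [0,0,0,0,0,0],
    [0,0,0,0,0,0],
    [0,0,0,0,0,0],
  ],
)

```text
time: 50.3
tool_pos: [513.9, -349.0, 124.3]
tcp_rot: [179.9, 0.1, 90.0]
ft_force: [-0.3, -0.1, -0.1]
finger_gap: 65.1
grip_force: 0.0
```

```bash
python3 - <<'E'
from h import *
s=sense();print(s['time'],s['tool_pos'],s['tcp_rot'])
p,d=save('wrist','w10')
for n in ['dropper_bottle','squeeze_bottle','jar']:
    r=models.cut_out(n,'wrist')
    if not r: print(n,None);continue
    m=r[0]['pixels'];v,u=np.nonzero(m);Q,_=cloud('wrist',d,m); zt=np.percentile(Q[:,2],97); T=Q[(Q[:,2]>zt-5)]
    print(n,round(r[0]['confidence'],2),m.sum(),u.min(),u.max(),v.min(),v.max(),'ztop',zt.round(1),'med',np.median(T,0).round(1),'mid',((np.percentile(T,2,axis=0)+np.percentile(T,98,axis=0))/2).round(1))
E
```

```text
50.3 [ 513.88692284 -349.01286329  124.32785832] [1.79904129e+02 6.96640713e-02 8.99913473e+01]
dropper_bottle 0.84 2502 254 303 183 245 ztop 80.6 med [ 513.7 -347.8   80. ] mid [ 513.7 -348.4   78.7]
squeeze_bottle 0.96 4806 146 234 73 144 ztop 91.3 med [ 464.6 -281.6   90.2] mid [ 464.6 -282.    89.9]
jar 0.6 9474 12 141 130 225 ztop 69.2 med [ 393.5 -319.9   68.1] mid [ 393.5 -320.5   67.6]
```

>>> apply_moves(
  rows=[
    [0,0,40,0,0,0],
    [0,0,40,0,0,0],
    [0,0,16.5,0,0,0],
    [0,0,0,0,0,0],
    [0,0,0,0,0,0],
  ],
)

```text
time: 51.12
tool_pos: [514.1, -350.0, 28.3]
tcp_rot: [179.9, 0.1, 89.9]
ft_force: [0.2, -0.1, 0.7]
finger_gap: 64.8
grip_force: 0.0
```

>>> apply_moves(
  rows=[
    [0,0,0,0,0,0],
    [0,0,0,0,0,0],
    [0,0,0,0,0,0],
    [0,0,0,0,0,0],
    [0,0,0,0,0,0],
  ],
  fingers=20,
)

```text
time: 51.75
tool_pos: [513.7, -349.7, 27.7]
tcp_rot: [179.9, 0.1, 89.9]
ft_force: [-0.6, 0.2, 5.3]
finger_gap: 29.2
grip_force: 29.4
```

>>> apply_moves(
  rows=[
    [0,0,-14,0,0,0],
    [0,0,-30,0,0,0],
    [0,0,-36,0,0,0],
    [0,0,-30,0,0,0],
    [30,4,0,0,0,0],
  ],
)

```text
time: 52.38
tool_pos: [518.6, -321.7, 141.2]
tcp_rot: [179.7, 0.3, 89.8]
ft_force: [-0.1, -0.7, -0.5]
finger_gap: 28.6
grip_force: 29.8
```

>>> apply_moves(
  rows=[
    [42,6,0,0,0,0],
    [45,6,0,0,0,0],
    [45,6,0,0,0,0],
    [45,6,0,0,0,0],
    [45,6,0,0,0,0],
  ],
)

```text
time: 53.0
tool_pos: [547.3, -95.7, 137.2]
tcp_rot: [180.0, 0.0, 89.9]
ft_force: [0.8, -0.8, -1.0]
finger_gap: 29.0
grip_force: 29.8
```

>>> apply_moves(
  rows=[
    [40,6,0,0,0,0],
    [26,4.7,0,0,0,0],
    [0,0,0,0,0,0],
    [0,0,30,0,0,0],
    [0,0,40,0,0,0],
  ],
)

```text
time: 53.62
tool_pos: [559.4, -32.2, 67.5]
tcp_rot: [179.8, 0.1, 89.9]
ft_force: [-0.1, 0.1, -0.9]
finger_gap: 29.0
grip_force: 29.8
```

>>> apply_moves(
  rows=[
    [0,0,20,0,0,0],
    [0,0,10,0,0,0],
    [0,0,4,0,0,0],
    [0,0,2,0,0,0],
    [0,0,2,0,0,0],
  ],
)

```text
time: 54.25
tool_pos: [558.9, -31.3, 29.3]
tcp_rot: [179.9, 0.0, 89.9]
ft_force: [-0.7, -0.5, 0.7]
finger_gap: 28.9
grip_force: 29.8
```

>>> apply_moves(
  rows=[
    [0,0,0.7,0,0,0],
    [0,0,0,0,0,0],
    [0,0,0,0,0,0],
    [0,0,0,0,0,0],
    [0,0,0,0,0,0],
  ],
)

```text
time: 54.88
tool_pos: [558.7, -31.2, 28.7]
tcp_rot: [179.9, 0.0, 89.9]
ft_force: [-2.1, -0.3, 5.9]
finger_gap: 29.0
grip_force: 30.4
```

>>> apply_moves(
  rows=[
    [0,0,0,0,0,0],
    [0,0,0,0,0,0],
    [0,0,0,0,0,0],
    [0,0,-30,0,0,0],
    [0,0,-40,0,0,0],
  ],
  fingers=65,
)

```text
time: 55.5
tool_pos: [556.6, -30.9, 96.8]
tcp_rot: [-179.8, -0.0, 89.9]
ft_force: [0.5, -0.6, -0.1]
finger_gap: 65.0
grip_force: 0.0
```

>>> apply_moves(
  rows=[
    [0,0,-40,0,0,0],
    [-35,-12,0,0,0,0],
    [-45,-17,0,0,0,0],
    [-46,-17,0,0,0,0],
    [-46,-17,0,0,0,0],
  ],
)

```text
time: 56.12
tool_pos: [494.1, -204.3, 137.6]
tcp_rot: [180.0, 0.0, 90.0]
ft_force: [0.5, 0.4, 0.2]
finger_gap: 65.4
grip_force: 0.0
```

>>> apply_moves(
  rows=[
    [-46,-17,0,0,0,0],
    [-34.5,-14,0,0,0,0],
    [0,0,0,0,0,0],
    [0,0,30,0,0,0],
    [0,0,40,0,0,0],
  ],
)

```text
time: 56.75
tool_pos: [465.1, -283.6, 68.1]
tcp_rot: [179.8, 0.1, 90.0]
ft_force: [0.1, -0.8, -0.4]
finger_gap: 64.8
grip_force: 0.0
```

>>> apply_moves(
  rows=[
    [0,0,30,0,0,0],
    [0,0,11.3,0,0,0],
    [0,0,0,0,0,0],
    [0,0,0,0,0,0],
    [0,0,0,0,0,0],
  ],
)

```text
time: 57.38
tool_pos: [464.7, -284.2, 27.9]
tcp_rot: [179.9, 0.1, 89.9]
ft_force: [0.0, 1.1, 1.1]
finger_gap: 65.1
grip_force: 0.0
```

>>> apply_moves(
  rows=[
    [0,0,0,0,0,0],
    [0,0,0,0,0,0],
    [0,0,0,0,0,0],
    [0,0,0,0,0,0],
    [0,0,0,0,0,0],
  ],
  fingers=28,
)

```text
time: 58.0
tool_pos: [464.2, -283.9, 27.0]
tcp_rot: [179.9, 0.0, 89.9]
ft_force: [-0.2, 0.5, 5.5]
finger_gap: 37.0
grip_force: 30.0
```

```bash
python3 - <<'E'
from h import *
p,d=save('top','t11')
for n in ['dropper_bottle','jar','horse']:
    r=models.place_of(n,'top');print(n,[(np.round(x['xyz']),round(x['confidence'],2)) for x in r[:2]])
E
```

```text
dropper_bottle [(array([557., -29.,   6.]), 0.61)]
jar []
horse [(array([626., 129.,   3.]), 0.95)]
```

>>> apply_moves(
  rows=[
    [0,0,-14,0,0,0],
    [0,0,-30,0,0,0],
    [0,0,-36,0,0,0],
    [0,0,-30,0,0,0],
    [28,8,0,0,0,0],
  ],
)

```text
time: 58.82
tool_pos: [473.3, -257.8, 140.5]
tcp_rot: [179.7, 0.2, 89.8]
ft_force: [0.8, 0.2, -0.9]
finger_gap: 37.1
grip_force: 30.3
```

>>> apply_moves(
  rows=[
    [40,13,0,0,0,0],
    [45,14,0,0,0,0],
    [45,14,0,0,0,0],
    [45,14,0,0,0,0],
    [45,14,0,0,0,0],
  ],
)

```text
time: 59.45
tool_pos: [541.2, -34.1, 137.0]
tcp_rot: [180.0, 0.0, 89.9]
ft_force: [0.1, -1.1, -1.6]
finger_gap: 37.0
grip_force: 30.3
```

>>> apply_moves(
  rows=[
    [36,10,0,0,0,0],
    [23,7,0,0,0,0],
    [0,0,0,0,0,0],
    [0,0,30,0,0,0],
    [0,0,40,0,0,0],
  ],
)

```text
time: 60.08
tool_pos: [559.2, 22.4, 67.3]
tcp_rot: [179.8, 0.0, 89.9]
ft_force: [0.8, 0.2, -1.2]
finger_gap: 37.3
grip_force: 30.3
```

>>> apply_moves(
  rows=[
    [0,0,20,0,0,0],
    [0,0,10,0,0,0],
    [0,0,4,0,0,0],
    [0,0,2,0,0,0],
    [0,0,2,0,0,0],
  ],
)

```text
time: 60.7
tool_pos: [558.9, 23.3, 29.3]
tcp_rot: [179.9, 0.0, 89.9]
ft_force: [0.9, -0.0, 0.6]
finger_gap: 37.5
grip_force: 30.3
```

>>> apply_moves(
  rows=[
    [0,0,0.7,0,0,0],
    [0,0,0,0,0,0],
    [0,0,0,0,0,0],
    [0,0,0,0,0,0],
    [0,0,0,0,0,0],
  ],
)

```text
time: 61.32
tool_pos: [558.4, 23.4, 28.1]
tcp_rot: [180.0, -0.0, 89.9]
ft_force: [-0.4, -0.3, 3.0]
finger_gap: 37.1
grip_force: 30.5
```

>>> apply_moves(
  rows=[
    [0,0,0,0,0,0],
    [0,0,0,0,0,0],
    [0,0,0,0,0,0],
    [0,0,-30,0,0,0],
    [0,0,-40,0,0,0],
  ],
  fingers=65,
)

```text
time: 61.95
tool_pos: [556.6, 23.4, 96.8]
tcp_rot: [-179.8, -0.0, 89.9]
ft_force: [-0.2, 0.2, 0.0]
finger_gap: 65.0
grip_force: 0.0
```

>>> apply_moves(
  rows=[
    [0,0,-40,0,0,0],
    [-35,-17,0,0,0,0],
    [-46,-22,0,0,0,0],
    [-46,-22,0,0,0,0],
    [-46,-22,0,0,0,0],
  ],
  grip_force=40,
)

```text
time: 62.58
tool_pos: [474.0, -150.8, 137.6]
tcp_rot: [180.0, 0.0, 90.0]
ft_force: [1.1, 0.4, -0.5]
finger_gap: 64.9
grip_force: 0.0
```

>>> apply_moves(
  rows=[
    [-46,-22,0,0,0,0],
    [-46,-22,0,0,0,0],
    [-46,-22,0,0,0,0],
    [-34.4,-17,0,0,0,0],
    [0,0,0,0,0,0],
  ],
)

```text
time: 63.2
tool_pos: [390.4, -324.0, 137.6]
tcp_rot: [-180.0, 0.0, 89.7]
ft_force: [0.6, 0.3, 0.3]
finger_gap: 65.1
grip_force: 0.0
```

>>> apply_moves(
  rows=[
    [0,0,30,0,0,0],
    [0,0,40,0,0,0],
    [0,0,22.3,0,0,0],
    [0,0,10,0,0,0],
    [0,0,0,0,0,0],
  ],
)

```text
time: 63.82
tool_pos: [391.7, -321.2, 35.0]
tcp_rot: [-180.0, -0.0, 90.0]
ft_force: [0.2, -0.5, -0.5]
finger_gap: 65.1
grip_force: 0.0
```

>>> apply_moves(
  rows=[
    [0,0,0,0,0,0],
    [0,0,0,0,0,0],
    [0,0,0,0,0,0],
    [0,0,0,0,0,0],
    [0,0,0,0,0,0],
  ],
  fingers=40,
)

```text
time: 64.45
tool_pos: [392.7, -322.7, 36.8]
tcp_rot: [179.9, 0.1, 89.9]
ft_force: [-0.1, 0.5, 5.3]
finger_gap: 49.2
grip_force: 41.8
```

>>> apply_moves(
  rows=[
    [0,0,-14,0,0,0],
    [0,0,-30,0,0,0],
    [0,0,-36,0,0,0],
    [0,0,-40,0,0,0],
    [0,0,0,0,0,0],
  ],
)

```text
time: 65.08
tool_pos: [393.5, -323.8, 160.2]
tcp_rot: [179.7, 0.3, 89.9]
ft_force: [1.1, -1.1, -0.8]
finger_gap: 49.1
grip_force: 41.6
```

>>> apply_moves(
  rows=[
    [27,12,0,0,0,0],
    [42,18,0,0,0,0],
    [44,18,0,0,0,0],
    [44,18,0,0,0,0],
    [44,18,0,0,0,0],
  ],
)

```text
time: 65.7
tool_pos: [475.6, -119.4, 154.7]
tcp_rot: [-179.9, -0.0, 89.9]
ft_force: [0.2, -1.2, -0.9]
finger_gap: 49.0
grip_force: 41.6
```

>>> apply_moves(
  rows=[
    [44,18,0,0,0,0],
    [44,18,0,0,0,0],
    [44,18,0,0,0,0],
    [38,16,0,0,0,0],
    [28,12,0,0,0,0],
  ],
)

```text
time: 66.32
tool_pos: [557.7, 78.7, 154.5]
tcp_rot: [-179.9, 0.0, 90.0]
ft_force: [0.4, -1.5, -0.1]
finger_gap: 48.7
grip_force: 41.6
```

>>> apply_moves(
  rows=[
    [0,0,0,0,0,0],
    [0,0,30,0,0,0],
    [0,0,40,0,0,0],
    [0,0,25,0,0,0],
    [0,0,12,0,0,0],
  ],
)

```text
time: 66.95
tool_pos: [556.1, 76.0, 46.1]
tcp_rot: [-179.8, 0.0, 89.9]
ft_force: [-0.4, -0.2, -0.2]
finger_gap: 48.8
grip_force: 41.7
```

>>> apply_moves(
  rows=[
    [0,0,5,0,0,0],
    [0,0,3,0,0,0],
    [0,0,2,0,0,0],
    [0,0,1,0,0,0],
    [0,0,0,0,0,0],
  ],
)

```text
time: 67.58
tool_pos: [558.6, 77.1, 37.8]
tcp_rot: [179.9, -0.0, 89.9]
ft_force: [0.8, 1.8, 0.7]
finger_gap: 48.9
grip_force: 41.8
```

>>> apply_moves(
  rows=[
    [0,0,0.7,0,0,0],
    [0,0,0,0,0,0],
    [0,0,0,0,0,0],
    [0,0,0,0,0,0],
    [0,0,0,0,0,0],
  ],
)

```text
time: 68.2
tool_pos: [558.6, 77.1, 37.8]
tcp_rot: [179.9, -0.0, 89.9]
ft_force: [-3.3, 1.2, 8.1]
finger_gap: 48.8
grip_force: 42.5
```

Jar is down on the rack floor. I'll release, rise, withdraw and check.

>>> apply_moves(
  rows=[
    [0,0,0,0,0,0],
    [0,0,0,0,0,0],
    [0,0,0,0,0,0],
    [0,0,-20,0,0,0],
    [0,0,-40,0,0,0],
  ],
  fingers=65,
)

```text
time: 68.82
tool_pos: [556.6, 76.9, 96.4]
tcp_rot: [-179.8, 0.0, 89.9]
ft_force: [1.1, -0.4, 0.7]
finger_gap: 65.0
grip_force: 0.0
```

>>> apply_moves(
  rows=[
    [0,0,-50,0,0,0],
    [0,0,-50,0,0,0],
    [-50,-15,0,0,0,0],
    [-60,-15,0,0,0,0],
    [-60,-15,0,0,0,0],
  ],
)

```text
time: 69.45
tool_pos: [512.7, -94.5, 198.6]
tcp_rot: [179.9, 0.0, 90.0]
ft_force: [0.3, -1.0, -0.6]
finger_gap: 64.9
grip_force: 0.0
```

>>> apply_moves(
  rows=[
    [-60,-15,0,0,0,0],
    [-60,-15,0,0,0,0],
    [-50,-15,0,0,0,0],
    [0,0,0,0,0,0],
    [0,0,0,0,0,0],
  ],
)

```text
time: 70.08
tool_pos: [467.9, -262.8, 197.6]
tcp_rot: [179.9, 0.0, 89.9]
ft_force: [-0.8, 0.9, -0.2]
finger_gap: 65.0
grip_force: 0.0
```

```bash
python3 - <<'E'
from h import *
s=sense();print(s['time'],s['tool_pos'])
p,d=save('top','t12');save('side','s12')
for n in ['jar','squeeze_bottle','dropper_bottle','horse']:
    r=models.place_of(n,'top');print(n,[(np.round(x['xyz']),round(x['confidence'],2)) for x in r[:1]])
    r=models.cut_out(n,'top')
    if r: Q,_=cloud('top',d,r[0]['pixels']);zt=np.percentile(Q[:,2],95);print(zt.round(1),Q[Q[:,2]>zt-4].mean(0).round(1))
for n,z in [('lower_board',30),('board',30)]:
    for q in models.cut_out(n,'top')[:2]:
        v,u=np.nonzero(q['pixels']); P=unproj('top',np.c_[u,v],z=z)
        print(n,round(q['confidence'],2),[np.round(a,1) for a in cv2.minAreaRect(P[:,:2].astype(np.float32))])
a=cv2.imread('pics/top0.png');b=cv2.imread('pics/t12.png')
x=np.vstack([np.hstack([a[130:245,195:345],b[130:245,195:345]]),np.hstack([a[195:300,70:220],b[195:300,70:220]])])
cv2.imwrite('pics/c12.png',cv2.resize(x,None,fx=2.6,fy=2.6,interpolation=cv2.INTER_CUBIC))
E
```

```text
70.075 [ 467.9223938  -262.7709097   197.56309197]
jar [(array([563.,  78.,   2.]), 0.78)]
71.8 [557.8  77.4  69.9]
squeeze_bottle [(array([561.,  27.,   8.]), 0.82)]
92.9 [557.7  24.2  91.7]
dropper_bottle [(array([558., -32.,   5.]), 0.8)]
80.4 [557.8 -31.4  80.2]
horse [(array([624., 126.,   4.]), 0.87)]
lower_board 0.45 [array([497.4, 270.2]), array([0.9, 6.1]), np.float64(64.9)]
board 0.55 [array([491.8, 324.8]), array([96.3, 59.3]), np.float64(73.1)]
```

View pics/c12.png

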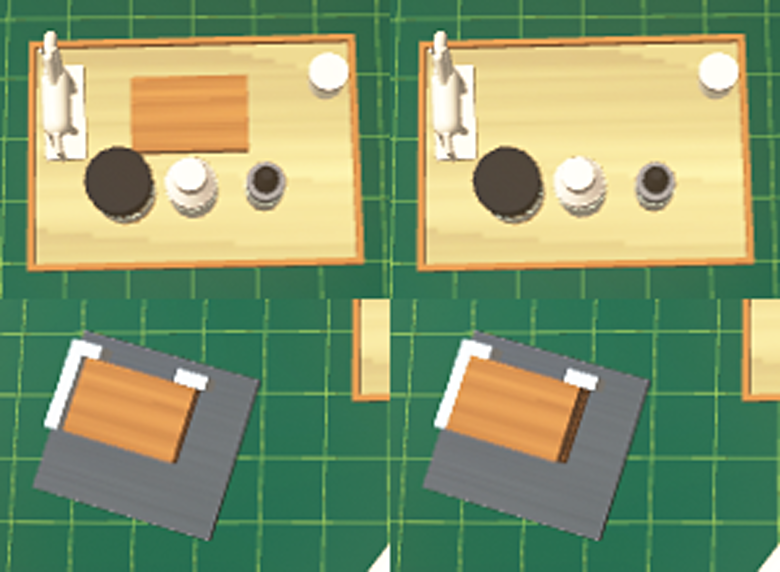

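Left is before, right is after: the horse is unmoved, the paints stand upright at their old spots, and the boards are flush. I'll run one sub-pixel check of how far the paints shifted.

```bash
python3 - <<'E'
import cv2,numpy as np
a=cv2.imread('pics/top0.png',0);b=cv2.imread('pics/t12.png',0)
for n,u,v,r in [('jar',240,200,16),('sq',268,200,10),('dr',297,200,9),('horse',218,165,14),('pot',321,157,9)]:
    f=lambda i:cv2.resize(i,None,fx=8,fy=8,interpolation=cv2.INTER_CUBIC)
    A=f(a[v-r:v+r,u-r:u+r]);B=f(b[v-r-4:v+r+4,u-r-4:u+r+4])
    m=cv2.minMaxLoc(cv2.matchTemplate(B,A,cv2.TM_CCOEFF_NORMED));print(n,m[1],(np.array(m[3])/8-4))
E
```

```text
jar 0.9589624404907227 [-0.5  0. ]
sq 0.9286552667617798 [-0.75 -0.25]
dr 0.9856699705123901 [-0.125  0.125]
horse 0.9995713829994202 [0. 0.]
pot 0.9990523457527161 [0. 0.]
```

```bash
python3 -c "
from bench import job; print(job.hand_in())"
```

```text
the job is handed in; nothing more can be done
None
```

I handed the job in at about 70 s: the second board lies flush on the lower one against both fences, all three paints stand upright within about 2 mm of where they started, and the horse has not moved.

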